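# Centre the bottle on the balance pan

### The job

The dark dropper bottle with the crimson cap stands off-centre on the small round pan of the balance. Without gripping or lifting it, nudge it with light taps of the fingertips low on its side until its whole foot stands inside the blue ring in the middle of the pan, upright and still. Do not tip it or knock it off, do not lean on the balance, and leave everything else where it is.

Things in the scene. Friction and masses are not known exactly. Their poses are not given: they have to be found in the camera images.
- bond_bottle: black dropper bottle with crimson cap, to be centred; round, 26 mm in diameter up to 47 mm, narrower above, 68 mm high; 30 to 60 g; origin at the centre of its underside, z up. It starts upright on the pan 19 to 27 mm off its centre in any direction, reaching about to the pan's edge. It slides when pushed within 10 mm above its foot, stops when the push stops, and tips when pushed at half height
- pan: round flat steel weighing pan, 72 mm in diameter, 4 mm thick, without a rim, fixed; upper face 48 mm above the worktop. Origin at the centre of the upper face, z up; its turn about z means nothing. Printed on it round its centre is a flat blue ring, 40 mm inner and 45 mm outer diameter, around a white disc
- balance: small white electronic balance, fixed to the worktop, 140 mm (along its x) x 105 mm (along its y), up to 37 mm high below the pan; the pan's centre lies 22 mm along its +x from its origin (the centre of its underside), on a short stem; a display and two keys are at its -x end, towards the robot
- blue_bottle: white dropper bottle with a blue cap, a bystander beside the balance, 26 mm across and 68 mm high; origin at the centre of its underside
- dish: small eight-sided glass dish, a bystander beside the balance, 31 mm across and 26 mm high; origin at the centre of its underside
- gauze: teal carton of gauze lying on the worktop, a bystander, 94 x 62 x 36 mm; origin at the centre of its underside
- syringe: composite syringe with a green cap lying on the worktop, a bystander, 109 x 24 x 11 mm; origin at the centre of its underside
- tweezers: steel tweezers lying on the worktop, a bystander, 137 x 16 x 8 mm; origin at the centre of their underside
- cast: cream plaster dental cast standing on the worktop, a bystander, 65 x 62 x 28 mm; origin at the centre of its underside

How it is judged:
At the end, for the whole second after the job is handed in: The crimson-capped bottle stands upright (within 3 degrees) and still on the pan, the centre of its foot within 7 mm of the pan's centre, that is, with its whole foot inside the blue ring (horizontal distance between bond_bottle and pan below 0.007 m and angle between bond_bottle's own z axis and vertical below 0.05 rad and z of bond_bottle in the frame of pan between -0.003 and 0.003 m and linear speed of bond_bottle below 0.01 m/s); the robot touches nothing.
It fails at once if the bottle tips (leans more than about 17 degrees) or drops off the pan (angle between bond_bottle's own z axis and vertical above 0.3 rad or z of bond_bottle in the frame of pan below -0.008 m).
It fails at once if the bottle is lifted more than 8 mm off the pan (z of bond_bottle in the frame of pan above 0.008 m).
It fails at once if the bottle is pinched or struck hard (more than 10 N from the robot) (contact force between any of the fingers, the arm and bond_bottle above 10 N).
It fails at once if the robot leans on the balance or its pan (more than 12 N) (contact force between any of the fingers, the arm and pan above 12 N or contact force between any of the fingers, the arm and balance above 12 N).
It fails at once if a bystander is moved more than 12 mm (distance of any of blue_bottle, dish, gauze, syringe, tweezers, cast from where it was at the start of the episode above 0.012 m).
It also fails if it takes over 51 s, if anything falls off the work surface, if the arm or the gripper's body presses on something with over 40 N, if the wrist force passes 120 N, or if a joint passes its speed limit or range.

### The arm

A 6-joint arm with a two-finger parallel gripper is mounted at the origin on a cart in front of the work surface, level with it; the furniture and walls round the work are solid. World frame = base frame: x ahead of the robot, y to its left, z up, the work surface at z = 0. Lengths are in m, angles in rad, forces in N, time in s.
With the tool pointing down it reaches from about 0.35 to 0.775 m from the base axis. Payload 7.3 kg.
Tool frame: the origin (TCP) lies where the fingers leave the gripper's body, on its centre line; the fingertips stand 66 mm ahead of it and the grasp point (between the pads) lies 47 mm ahead of it (robot.tips_ahead is the distance from the TCP to the fingertips, in m); z points along the fingers, y is the line along which they close (so a half turn about z gives the same grasp; the last joint's range is limited). The gripper opens to 92 mm and grips with 3 to 60 N. Pads are 19 mm wide; open, the fingers measure 130 mm over their backs; the gripper's body (75 mm by 190 mm) begins 47 mm behind the grasp point.
Start: joints at [1.019, 0.342, 1.524, -0, 1.275, -0.146], TCP at [0.207, 0.482, 0.292] pointing down, gripper open.
Joint ranges: [-2.53, 2.53], [-0.77, 2.02], [0.04, 2.7], [-1, 4.14], [0.28, 2.66], [-3.11, 3.11]. Speed limits (rad/s): [2.57, 2.57, 3.14, 3.14, 3.14, 3.14].

### API

Orientations are given as [roll, pitch, yaw] about the fixed x, y, z axes, in that order (R = Rz(yaw) Ry(pitch) Rx(roll)).
In Python, from cell import robot gives the robot as it stands.
- The arm moves only by the shell command python3 -m inch 'ROWS' [FORCE]. ROWS is a JSON object of lists of equal length, an entry for each row: "travel": the shift along the tool's x, y, z in mm, a list of three; "turn": the turn about the tool's z in units of 5 degrees (1.0 is 5 degrees); "claw": the closure, from -1 (fully open) to 1 (shut). A call has 1 to 12 rows; each row is the pose to reach, as a shift and turn from the pose commanded when the call began, along the tool's axes at that moment; what a row does not reach only later rows make up. A row lasts 1/10 s, in which the tool goes at most 50 mm and 8.59 degrees, less where a joint would pass 70% of its speed; a pose out of reach is approached as far as the arm can. A call with a gripper value outside its range is refused whole. The fingers move at their own pace and stop on an object; FORCE is the grip in N (left out, the last holds). Time passes only in rows, so rows that repeat a pose let the fingers close. It gives the time, the measured TCP pose, the force, the opening and the grip force at its end, in the units of the state.
- robot.observe(): the state, without advancing time (a new reading comes with each control period).
- robot.read_camera(name): name is "scene" or "side" or "wrist"; returns a dict with "pixels" (384x512x3 uint8, red, green, blue), "fx", "fy", "cx", "cy" (pixels), "k1" (the pictures are not rectified: a ray, as slopes to the right and down, at radius r is drawn at 1 + k1 r^2 times it, then the intrinsics apply), "cam_to_world" (4x4, takes a point from camera to world coordinates). Camera axes: x right, y down, z forward; pixel columns grow to the right and rows downward; lengths in m; the calibration is good to about 2 mm. A picture is of the moment at which its call begins. There is no depth.
- robot.hand_in(): hands the job in; it is judged then, once.
The state is a dict: "time": time; "qpos": joint angles; "qvel": joint speeds; "joint_efforts": joint torques, N m; "tool_pos": TCP position; "tool_rot": TCP orientation; "contact_force": force on the tool from outside, world axes, zero at the start; "torque": the same for the moment, N m; "opening": finger opening in m; "grip_force": force on a finger pad.
Only numpy, scipy, OpenCV 4.12 (cv2) and the standard library are available. Lean on these libraries where they do the work, as an engineer would, in place of code of your own. Each camera call takes 0.05 s, during which the arm holds its last target. There are 200 camera calls.

## Working session

There is one attempt and no reset: what is moved stays moved. The work goes in short steps, Python scripts to look and compute and a shell command to move; the robot and the scene stay as the last step left them, time stands still between calls to the robot, and variables do not carry over. Pictures are saved under pics/ and viewed, at most 10 in all, crops included, and the job is handed in when it is done.

```bash
ls; mkdir -p pics
cat > h.py <<'E'
import numpy as np, cv2
from cell import robot
def cam(n):
    c=robot.read_camera(n); c['img']=cv2.cvtColor(c['pixels'],cv2.COLOR_RGB2BGR); return c
def ray(c,u,v):
    K=np.array([[c['fx'],0,c['cx']],[0,c['fy'],c['cy']],[0,0,1.]])
    p=cv2.undistortPoints(np.array([[[u,v]]],float),K,np.array([c['k1'],0,0,0.]),None,None,None)[0,0] if 0 else None
    x=np.array([(u-c['cx'])/c['fx'],(v-c['cy'])/c['fy']]); s=x.copy()
    for _ in range(20): s=x/(1+c['k1']*(s@s))
    T=np.array(c['cam_to_world']); return T[:3,3],T[:3,:3]@np.array([s[0],s[1],1])
def onz(c,u,v,z):
    o,d=ray(c,u,v); return o+d*(z-o[2])/d[2]
def proj(c,P):
    T=np.array(c['cam_to_world']); q=T[:3,:3].T@(np.array(P)-T[:3,3]); s=q[:2]/q[2]; s=s*(1+c['k1']*(s@s))
    return np.array([c['fx']*s[0]+c['cx'],c['fy']*s[1]+c['cy']])
E
python3 - <<'E'
from h import *
a=[]
for n in('scene','side'):
    c=cam(n); cv2.imwrite(f'pics/{n}0.png',c['img']); print(n,c['fx'],c['k1'],np.round(c['cam_to_world'],3).tolist())
    np.save(f'pics/{n}0.npy',c,allow_pickle=True)
s=robot.observe(); print(s['tool_pos'],s['tool_rot'],s['opening'],s['contact_force'],s['time'])
E
```

```text
pics
scene 396.2293653204272 -0.10474296869954751 [[0.704, -0.375, 0.603, -0.145], [-0.71, -0.358, 0.607, -0.622], [-0.012, -0.855, -0.518, 0.565], [0.0, 0.0, 0.0, 1.0]]
side 446.3749886854187 -0.10684757929285026 [[0.983, -0.057, 0.173, 0.242], [-0.18, -0.427, 0.886, -1.112], [0.023, -0.902, -0.43, 0.571], [0.0, 0.0, 0.0, 1.0]]
[0.20708343 0.48214383 0.2916328 ] [-3.14026492e+00 -1.76681310e-04  2.73578783e+00] 0.09186138543471503 [ 0.44844702 -0.66215269 -0.0927249 ] 0.1
```

View pics/scene0.png

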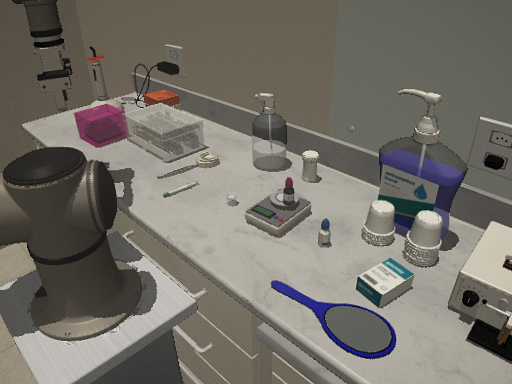

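View pics/side0.png

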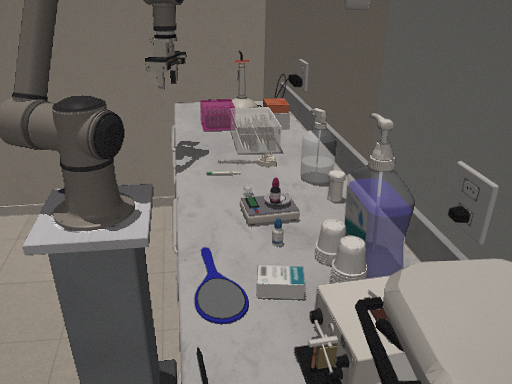

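The scene view shows the balance at about (279,212), the bottle at (289,190) on the pan, the blue bottle at (325,233) and the dish at (232,198). The side view has the balance at (268,208) and the bottle at (275,190). Next I measure by colour.

Run:
```python
from h import *
C={n:np.load(f'pics/{n}0.npy',allow_pickle=True).item() for n in('scene','side')}
box={'scene':(215,165,345,255),'side':(225,165,315,250)}
out=[]
R={}
for n,c in C.items():
    x0,y0,x1,y1=box[n]; hsv=cv2.cvtColor(c['img'],cv2.COLOR_BGR2HSV)
    roi=np.zeros(hsv.shape[:2],np.uint8); roi[y0:y1,x0:x1]=1
    red=cv2.inRange(hsv,(165,90,40),(180,255,255))*roi; blue=cv2.inRange(hsv,(98,110,40),(125,255,255))*roi
    for nm,m in(('red',red),('blue',blue)):
        k,l,st,ce=cv2.connectedComponentsWithStats(m)
        for i in range(1,k):
            if st[i,4]>8: print(n,nm,st[i],np.round(ce[i],1)); R.setdefault((n,nm),[]).append(ce[i])
    cr=cv2.resize(c['img'][y0:y1,x0:x1],None,fx=5,fy=5,interpolation=cv2.INTER_CUBIC); out.append(cr[:,:390 if n=='side' else 400])
    for (u,v),z in (((284,200) if n=='scene' else (278,198),.048),):print(n,onz(c,u,v,z))
h=max(o.shape[0] for o in out)
cv2.imwrite('pics/crop.png',np.hstack([cv2.copyMakeBorder(cv2.resize(C[n]['img'][box[n][1]:box[n][3],box[n][0]:box[n][2]],None,fx=3.6,fy=3.6,interpolation=cv2.INTER_CUBIC),0,20 if n=='scene' else 38,0,0,cv2.BORDER_CONSTANT)[:320] for n in C]))
```

```text
scene red [286 177   6  11  56] [288.6 182.7]
scene red [284 200   8   3  12] [287.4 201.2]
scene blue [274 216   4   3   9] [275.7 216.9]
scene blue [322 219   7   7  37] [325.1 222.2]
scene [ 0.4720573  -0.09717122  0.048     ]
side red [272 178   7  10  52] [275.2 182.5]
side red [270 199  10   3  17] [274.6 200.1]
side blue [275 218   7  10  53] [277.8 223.1]
side [ 0.48595976 -0.09203929  0.048     ]
```

View pics/crop.png

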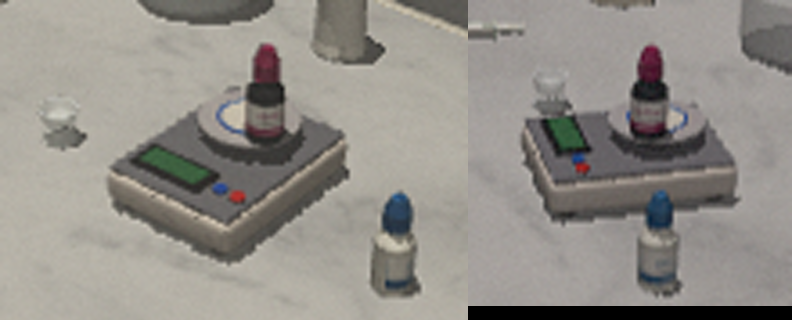

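The crop shows the pan ellipse centred near scene (284,198) / side (277.5,199). The bottle foot is near scene (288.6,203) / side (275.6,202.5), so it stands on the −y side of the pan. The display is towards the robot.

```bash
cat >> h.py <<'E'
def tri(cs,uv):
    A=np.zeros((3,3));b=np.zeros(3)
    for c,p in zip(cs,uv):
        o,d=ray(c,*p); d=d/np.linalg.norm(d); M=np.eye(3)-np.outer(d,d); A+=M;b+=M@o
    return np.linalg.solve(A,b)
E
python3 - <<'E'
from h import *
C=[np.load(f'pics/{n}0.npy',allow_pickle=True).item() for n in('scene','side')]
print('cap',tri(C,[(288.6,182.7),(275.2,182.5)]))
print('band',tri(C,[(287.4,201.2),(274.6,200.1)]))
print('pan',tri(C,[(284.2,197.8),(277.5,198.9)]))
print('bluecap',tri(C,[(325.1,222.2),(277.8,223.1)]))
print('dispenser base',onz(C[0],269,165,0),onz(C[1],318,180,0),'shaker',onz(C[0],311,180,0),'dish',onz(C[0],232,201,0.01))
print('balance corner', [onz(C[0],215+u/3.6,165+v/3.6,.037)[:2].round(3).tolist() for u,v in((110,175),(225,220),(345,138))])
s=robot.observe();print(s['tool_pos'],s['tool_rot'])
E
```

```text
cap [ 0.47277919 -0.10904412  0.10105692]
band [ 0.47332776 -0.10693572  0.04930239]
pan [ 0.48638241 -0.08542566  0.04230625]
bluecap [ 0.45545931 -0.23108021  0.05534434]
dispenser base [0.64783076 0.11684163 0.        ] [0.6601333  0.10788867 0.        ] shaker [ 0.66317575 -0.03422721  0.        ] dish [0.4206587  0.03559864 0.01      ]
balance corner [[0.378, -0.06], [0.394, -0.147], [0.519, -0.143]]
[0.20708343 0.48214383 0.2916328 ] [-3.14026492e+00 -1.76681310e-04  2.73578783e+00]
```

```bash
python3 -m inch '{"travel":[[-20,-18,0],[-60,-53,0],[-96,-85,0],[-132,-117,0],[-168,-149,0],[-204,-181,0],[-240,-213,0],[-276,-245,0],[-312,-277,0],[-348,-309,0],[-384,-341,0],[-410,-365,0]],"turn":[0,0,0,0,0,0,0,0,0,0,0,0],"claw":[-1,-1,-1,-1,-1,-1,-1,-1,-1,-1,-1,-1]}' && python3 -m inch '{"travel":[[-30,-27,0],[-55,-50,0],[-70,-62,0],[-70,-62,0],[-70,-62,0],[-70,-62,0]],"turn":[0,0,0,0,0,0],"claw":[-1,-1,-1,-1,-1,-1]}'
python3 - <<'E'
from h import *
c=cam('wrist'); cv2.imwrite('pics/w1.png',c['img']); np.save('pics/w1.npy',c,allow_pickle=True)
print(c['fx'],np.round(c['cam_to_world'],3).tolist())
for P in((.473,-.107,.048),(.484,-.088,.048)): print(proj(c,P))
E
```

```text
time: 1.3
tool_pos: [0.4405, -0.0175, 0.292]
tool_rot: [-3.141, 0.0, 2.734]
contact_force: [0.0, 0.1, -0.1]
opening: 0.0916
grip_force: 0.0
time: 1.9
tool_pos: [0.4792, -0.0985, 0.2921]
tool_rot: [3.141, -0.001, 2.737]
contact_force: [0.3, -0.5, 0.0]
opening: 0.092
grip_force: 0.0
301.0843220995111 [[0.394, 0.889, 0.235, 0.415], [0.919, -0.381, -0.101, -0.071], [-0.0, 0.256, -0.967, 0.385], [0.0, 0.0, 0.0, 1.0]]
[243.94977494 171.77056557]
[263.08391253 174.03315727]
```

View pics/w1.png

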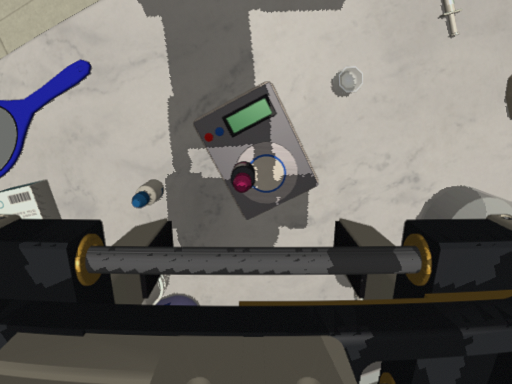

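The wrist view shows the blue ring centred near (267,173), the crimson cap at (242,182) and the dark body at (243,170). The bottle is therefore offset almost purely along the tool's −y.

```bash
cat >> h.py <<'E'
def meas(c,g,verbose=True):
    """ring centre (z=.048) and bottle axis from the cap (z~.104), world"""
    hsv=cv2.cvtColor(c['img'],cv2.COLOR_BGR2HSV)
    u0,v0=map(int,proj(c,(*g,.05))); roi=np.zeros(hsv.shape[:2],np.uint8); cv2.circle(roi,(u0,v0),75,1,-1)
    red=cv2.inRange(hsv,(160,90,30),(180,255,255))*roi
    k,l,st,ce=cv2.connectedComponentsWithStats(red)
    i=1+np.argmax(st[1:,4]); cap=ce[i]
    bl=cv2.inRange(hsv,(100,90,40),(125,255,255))*roi
    # ring points: in world, drop outliers far from the guess
    ys,xs=np.nonzero(bl); P=np.array([onz(c,x,y,.048)[:2] for x,y in zip(xs,ys)])
    P=P[np.linalg.norm(P-g,axis=1)<.032]
    from scipy.optimize import least_squares
    f=least_squares(lambda q:np.hypot(*(P-q).T)-.02125,g,loss='soft_l1',f_scale=.001)
    rc=f.x; cw=onz(c,*cap,.104)[:2]
    s=robot.observe(); R=s['tool_rot'][2]; X=np.array([np.cos(R),np.sin(R)]);Y=np.array([np.sin(R),-np.cos(R)])
    d=cw-rc; t=np.array(s['tool_pos'])
    print('ring',rc.round(4),len(P),'res',np.sqrt(np.mean(f.fun**2)).round(4),'cap',cap.round(1),st[i],'bottle',cw.round(4),'off',np.hypot(*d).round(4))
    print('tool frame mm: bottle-ring',(np.array([X@d,Y@d])*1e3).round(1),'ring-tcp',(np.array([X@(rc-t[:2]),Y@(rc-t[:2])])*1e3).round(1),'bottle-tcp',(np.array([X@(cw-t[:2]),Y@(cw-t[:2])])*1e3).round(1),'tcpz',t[2].round(4),'t',s['time'],'F',np.round(s['contact_force'],2))
    return rc,cw
E
python3 - <<'E'
from h import *
c=np.load('pics/w1.npy',allow_pickle=True).item()
rc,cw=meas(c,np.array([.485,-.087]))
hsv=cv2.cvtColor(c['img'],cv2.COLOR_BGR2HSV)
# bottle's dark foot edge: profile along the column of the bottle
print(proj(c,(*cw,.048)),proj(c,(*cw,.095)))
print([(v,c['img'][v,241].tolist()) for v in range(148,196,2)])
E
```

```text
ring [ 0.4845 -0.0846] 173 res 0.0006 cap [242. 182.] [233 172  19  21 308] bottle [ 0.4718 -0.1068] off 0.0255
tool frame mm: bottle-ring [  3.  -25.3] ring-tcp [ 0.6 14.7] bottle-tcp [  3.5 -10.6] tcpz 0.2922 t 1.95 F [ 0.51  0.04 -0.51]
[243.72014417 170.73181428] [242.27898121 179.92446408]
[(148, [128, 129, 134]), (150, [129, 128, 133]), (152, [124, 124, 128]), (154, [123, 127, 134]), (156, [176, 181, 192]), (158, [177, 183, 193]), (160, [170, 176, 185]), (162, [47, 40, 66]), (164, [88, 93, 99]), (166, [25, 24, 25]), (168, [33, 30, 30]), (170, [33, 31, 32]), (172, [32, 24, 42]), (174, [36, 15, 68]), (176, [50, 20, 96]), (178, [51, 23, 97]), (180, [57, 24, 106]), (182, [76, 30, 146]), (184, [83, 32, 157]), (186, [44, 18, 83]), (188, [40, 16, 76]), (190, [39, 15, 74]), (192, [33, 26, 48]), (194, [59, 57, 59])]
```

```bash
python3 -m inch '{"travel":[[2,-5,0],[3.5,-10.6,0],[3.5,-10.6,20],[3.5,-10.6,45],[3.5,-10.6,70],[3.5,-10.6,90],[3.5,-10.6,105],[3.5,-10.6,115],[3.5,-10.6,120],[3.5,-10.6,120],[3.5,-10.6,120]],"turn":[0.7,1.4,1.4,1.4,1.4,1.4,1.4,1.4,1.4,1.4,1.4],"claw":[-1,-1,-1,-1,-1,-1,-1,-1,-1,-1,-1]}'
python3 - <<'E'
from h import *
c=cam('wrist'); cv2.imwrite('pics/w2.png',c['img'])
meas(c,np.array([.4845,-.0846]))
E
```

```text
time: 3.05
tool_pos: [0.4726, -0.1077, 0.1728]
tool_rot: [3.141, 0.001, 2.614]
contact_force: [-0.2, -0.4, 0.3]
opening: 0.0918
grip_force: 0.0
ring [ 0.4845 -0.0845] 366 res 0.0006 cap [253.8 231. ] [239 214  30  34 836] bottle [ 0.4707 -0.1061] off 0.0257
tool frame mm: bottle-ring [  1.  -25.7] ring-tcp [ 1.5 26.1] bottle-tcp [2.5 0.5] tcpz 0.1729 t 3.1 F [ 0.3  -0.52  0.65]
```

View pics/w2.png

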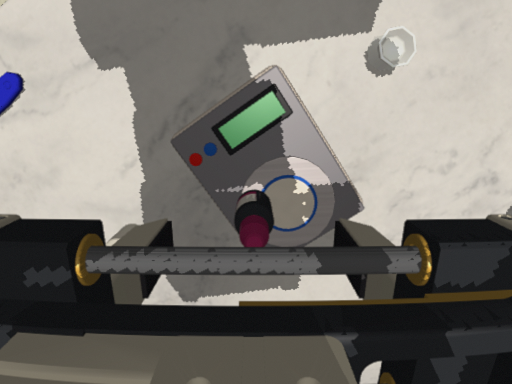

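The view shows the cap at (254,231) and the ring centred at (289,203). The bottle is midway between the open fingers and lined up with the closing axis. Now I lower to about 7 mm above the pan.

```bash
python3 -m inch '{"travel":[[1.5,0,8],[1.5,0,20],[1.5,0,30],[1.5,0,38],[1.5,0,43],[1.5,0,46],[1.5,0,49],[1.5,0,51],[1.5,0,51.8],[1.5,0,51.8],[1.5,0,51.8]],"turn":[0,0,0,0,0,0,0,0,0,0,0],"claw":[-1,-1,-1,-1,-1,-1,-1,-1,-1,-1,-1]}'
python3 - <<'E'
from h import *
c=cam('wrist'); cv2.imwrite('pics/w3.png',c['img'])
meas(c,np.array([.4845,-.0846]))
c=cam('side'); cv2.imwrite('pics/s3.png',c['img'])
E
```

```text
time: 4.2
tool_pos: [0.4711, -0.107, 0.1206]
tool_rot: [3.141, 0.0, 2.614]
contact_force: [-0.3, 0.5, -0.3]
opening: 0.0921
grip_force: 0.0
ring [ 0.4845 -0.0844] 420 res 0.0007 cap [259.  285.4] [235 275  41  26 756] bottle [ 0.4723 -0.1048] off 0.0238
tool frame mm: bottle-ring [  0.2 -23.8] ring-tcp [-0.2 26.3] bottle-tcp [0.1 2.5] tcpz 0.1206 t 4.25 F [-0.1   0.76  0.64]
```

View pics/w3.png

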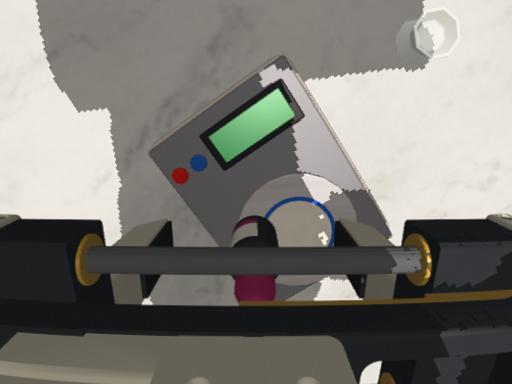

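The bottle stands clear between the fingers, with its body at (255,245), the ring centred at (300,232), and the right finger above the pan's edge. Next I approach to just short of contact, then push slowly.

```bash
python3 -m inch '{"travel":[[0,4,0],[0,10,0],[0,16,0],[0,21,0],[0,25,0],[0,27.5,0],[0,29,0],[0,30,0],[0,31,0],[0,32,0],[0,33,0],[0,34,0]],"turn":[0,0,0,0,0,0,0,0,0,0,0,0],"claw":[-1,-1,-1,-1,-1,-1,-1,-1,-1,-1,-1,-1]}' && python3 -m inch '{"travel":[[0,0.8,0],[0,1.6,0],[0,2.4,0],[0,3.2,0],[0,4,0],[0,4.8,0],[0,5.6,0],[0,6.4,0],[0,7.2,0],[0,8,0],[0,8,0],[0,8,0]],"turn":[0,0,0,0,0,0,0,0,0,0,0,0],"claw":[-1,-1,-1,-1,-1,-1,-1,-1,-1,-1,-1,-1]}'
python3 - <<'E'
from h import *
c=cam('wrist'); cv2.imwrite('pics/w4.png',c['img'])
meas(c,np.array([.4845,-.0846]))
c=cam('scene'); cv2.imwrite('pics/c4.png',c['img'][150:260,210:370])
E
```

```text
time: 5.5
tool_pos: [0.4882, -0.0777, 0.1204]
tool_rot: [3.142, 0.0, 2.614]
contact_force: [-0.3, -0.0, 0.7]
opening: 0.0918
grip_force: 0.1
time: 6.7
tool_pos: [0.4922, -0.0707, 0.1204]
tool_rot: [3.141, -0.0, 2.614]
contact_force: [0.4, 0.7, -0.2]
opening: 0.0921
grip_force: 0.0
ring [ 0.4844 -0.0844] 407 res 0.0006 cap [183.3 283.8] [162 274  38  27 600] bottle [ 0.477  -0.0951] off 0.013
tool frame mm: bottle-ring [  1. -13.] ring-tcp [ -0.3 -15.8] bottle-tcp [  0.8 -28.7] tcpz 0.1204 t 6.75 F [-0.19 -0.49 -0.53]
```

View pics/w4.png

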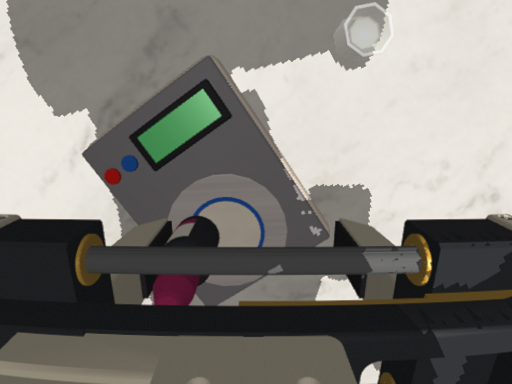

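The bottle has moved to the ring's left edge, with its foot near (197,228) and the ring centred at (230,232), and it is still upright. I cross-check its position with the other cameras.

```bash
cat >> h.py <<'E'
def trib():
    C=[cam('scene'),cam('side')]; cs=[]
    for c,(x0,y0,x1,y1) in zip(C,[(265,165,315,197),(255,165,310,195)]):
        m=cv2.inRange(cv2.cvtColor(c['img'],cv2.COLOR_BGR2HSV),(165,90,40),(180,255,255))[y0:y1,x0:x1]
        k,l,st,ce=cv2.connectedComponentsWithStats(m); i=1+np.argmax(st[1:,4]); cs.append(ce[i]+[x0,y0]); print(st[i,4],cs[-1].round(1),end=' ')
    p=tri(C,cs); s=robot.observe(); R=s['tool_rot'][2]; X=np.array([np.cos(R),np.sin(R)]);Y=np.array([np.sin(R),-np.cos(R)])
    d=p[:2]-[.4845,-.0845]; print('tri cap',p.round(4),'tool off mm',(X@d*1e3).round(1),(Y@d*1e3).round(1))
E
python3 - <<'E'
from h import *
trib()
c=cam('wrist'); s=robot.observe(); R=s['tool_rot'][2]; X=np.array([np.cos(R),np.sin(R)]);Y=np.array([np.sin(R),-np.cos(R)])
g=np.array([.4845,-.0845])
for y in(-13,-17): 
    b=g+Y*y/1e3; print(y,[proj(c,(*(b+.013*q),.049)).round(0).tolist() for q in(-Y,Y,-X,X,0*X)])
for v in(212,218,224,230,236,240): print(v,c['img'][v,150:235:3].mean(1).astype(int).tolist())
E
```

```text
Traceback (most recent call last):
  File "h.py", line 44, in trib
    k,l,st,ce=cv2.connectedComponentsWithStats(m); i=1+np.argmax(st[1:,4]); cs.append(ce[i]+[x0,y0]); print(st[i,4],cs[-1].round(1),end=' ')
                                                       ~~~~~~~~~^^^^^^^^^^
ValueError: attempt to get argmax of an empty sequence
```

The gripper hides the cap from the scene and side cameras, so I use the wrist view's foot outline alone.

Run:
```python
from h import *
c=cam('wrist'); s=robot.observe(); R=s['tool_rot'][2]; X=np.array([np.cos(R),np.sin(R)]);Y=np.array([np.sin(R),-np.cos(R)])
g=np.array([.4845,-.0845])
for y in(-13,-17): 
    b=g+Y*y/1e3; print(y,[proj(c,(*(b+.013*q),.049)).round(0).tolist() for q in(-Y,Y,-X,X,0*X)])
for v in(212,218,224,230,236,240): print(v,c['img'][v,150:235:3].mean(1).astype(int).tolist())
cv2.imwrite('pics/w5.png',cv2.resize(c['img'][190:310,130:290],None,fx=4,fy=4,interpolation=cv2.INTER_CUBIC))
```

```text
-13 [[182.0, 234.0], [226.0, 234.0], [205.0, 254.0], [203.0, 213.0], [204.0, 234.0]]
-17 [[175.0, 234.0], [219.0, 234.0], [198.0, 254.0], [196.0, 213.0], [197.0, 234.0]]
212 [77, 77, 78, 78, 78, 78, 77, 114, 113, 114, 113, 114, 114, 113, 114, 81, 61, 132, 134, 133, 132, 132, 133, 132, 132, 131, 131, 133, 132]
218 [77, 78, 78, 78, 82, 88, 109, 112, 112, 111, 111, 110, 61, 21, 30, 29, 22, 20, 21, 79, 133, 135, 134, 134, 133, 133, 133, 133, 134]
224 [94, 95, 94, 94, 86, 33, 18, 37, 112, 111, 44, 76, 109, 111, 112, 24, 21, 22, 21, 22, 20, 24, 130, 135, 134, 135, 134, 133, 132]
230 [94, 94, 92, 72, 18, 18, 13, 21, 92, 109, 112, 112, 112, 113, 24, 19, 21, 20, 20, 22, 21, 20, 17, 129, 132, 133, 131, 131, 132]
236 [93, 84, 30, 18, 17, 16, 13, 98, 111, 97, 75, 47, 45, 22, 22, 23, 21, 23, 21, 20, 19, 20, 20, 73, 133, 131, 131, 132, 133]
240 [82, 27, 18, 15, 18, 16, 83, 37, 19, 22, 24, 23, 23, 24, 18, 20, 22, 19, 22, 20, 21, 18, 20, 93, 132, 131, 132, 134, 134]
```

View pics/w5.png

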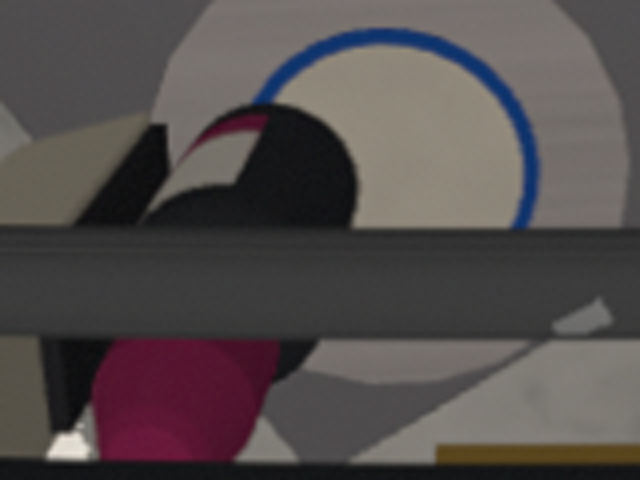

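The crop shows the left pad touching the bottle's side, the foot's right edge at u≈219 and its top edge at v≈215. That matches an offset of −17 mm along tool y and about 0 along x. I push another 16.5 mm.

```bash
python3 -m inch '{"travel":[[0,0.5,0],[0,1.2,0],[0,2,0],[0,2.8,0],[0,3.6,0],[0,4.4,0],[0,5.2,0],[0,6,0],[0,6.8,0],[0,7.6,0],[0,8.2,0],[0,8.5,0]],"turn":[0,0,0,0,0,0,0,0,0,0,0,0],"claw":[-1,-1,-1,-1,-1,-1,-1,-1,-1,-1,-1,-1]}' && python3 -m inch '{"travel":[[0,0.5,0],[0,1.2,0],[0,2,0],[0,2.8,0],[0,3.6,0],[0,4.4,0],[0,5.2,0],[0,6,0],[0,6.8,0],[0,7.5,0],[0,8,0],[0,8,0]],"turn":[0,0,0,0,0,0,0,0,0,0,0,0],"claw":[-1,-1,-1,-1,-1,-1,-1,-1,-1,-1,-1,-1]}'
python3 - <<'E'
from h import *
c=cam('wrist'); s=robot.observe(); R=s['tool_rot'][2]; X=np.array([np.cos(R),np.sin(R)]);Y=np.array([np.sin(R),-np.cos(R)])
g=np.array([.4845,-.0845]); print((Y@(g-s['tool_pos'][:2])).round(4))
for y in(0,-3): 
    b=g+Y*y/1e3; print(y,[proj(c,(*(b+.013*q),.049)).round(0).tolist() for q in(-Y,Y,-X,X,0*X)])
cv2.imwrite('pics/w6.png',cv2.resize(c['img'][180:310,90:250],None,fx=4,fy=4,interpolation=cv2.INTER_CUBIC))
E
```

```text
time: 8.15
tool_pos: [0.4965, -0.0634, 0.1204]
tool_rot: [3.142, 0.0, 2.614]
contact_force: [0.1, -0.7, -0.4]
opening: 0.0921
grip_force: 0.1
time: 9.35
tool_pos: [0.5005, -0.0564, 0.1204]
tool_rot: [3.141, -0.0, 2.614]
contact_force: [0.3, -0.4, -0.4]
opening: 0.0921
grip_force: 0.0
-0.0323
0 [[176.0, 234.0], [220.0, 234.0], [199.0, 254.0], [197.0, 213.0], [198.0, 234.0]]
-3 [[171.0, 234.0], [215.0, 234.0], [194.0, 254.0], [192.0, 213.0], [193.0, 234.0]]
```

View pics/w6.png

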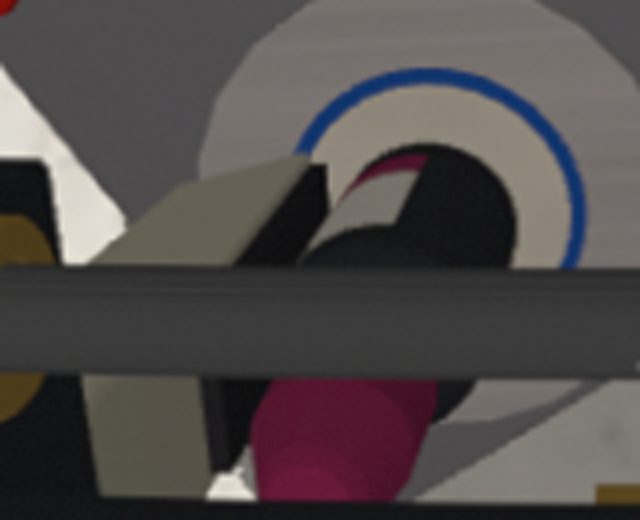

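The foot now sits inside the blue ring. Its right edge at u≈219 puts it within about 1 mm of centre along y, and its top edge at v≈216 puts it within about 2 mm along x. I back the finger off, raise the gripper and verify.

```bash
python3 -m inch '{"travel":[[0,-0.8,0],[0,-3,0],[0,-8,0],[0,-14,0],[0,-20,0],[0,-26,0],[0,-30,0],[0,-32,0],[0,-32,0],[0,-32,0]],"turn":[0,0,0,0,0,0,0,0,0,0],"claw":[-1,-1,-1,-1,-1,-1,-1,-1,-1,-1]}' && python3 -m inch '{"travel":[[0,0,-5],[0,0,-20],[0,0,-45],[0,0,-75],[0,0,-105],[0,0,-130],[0,0,-145],[0,0,-150],[0,0,-150],[0,0,-150]],"turn":[0,0,0,0,0,0,0,0,0,0],"claw":[-1,-1,-1,-1,-1,-1,-1,-1,-1,-1]}'
python3 - <<'E'
from h import *
c=cam('wrist'); meas(c,np.array([.4845,-.0845])); trib()
u,v=map(int,proj(c,(.4845,-.0845,.048)))
cv2.imwrite('pics/w7.png',cv2.resize(c['img'][v-60:v+60,u-80:u+80],None,fx=4,fy=4,interpolation=cv2.INTER_CUBIC))
E
```

```text
time: 10.4
tool_pos: [0.4844, -0.0841, 0.1204]
tool_rot: [3.141, 0.0, 2.614]
contact_force: [-0.3, 0.0, -0.5]
opening: 0.0919
grip_force: 0.0
time: 11.4
tool_pos: [0.484, -0.0839, 0.2696]
tool_rot: [-3.141, -0.002, 2.614]
contact_force: [-0.2, -0.7, -0.0]
opening: 0.092
grip_force: 0.0
ring [ 0.4845 -0.0846] 187 res 0.0006 cap [252.3 192.5] [243 182  20  22 352] bottle [ 0.4841 -0.0849] off 0.0005
tool frame mm: bottle-ring [ 0.1 -0.5] ring-tcp [-0.8 -0.3] bottle-tcp [-0.7 -0.8] tcpz 0.2694 t 11.45 F [-0.02  0.56  0.17]
52 [285.4 177.9] 50 [278.4 178.8] tri cap [ 0.4856 -0.088   0.1008] tool off mm -2.7 -2.5
```

View pics/w7.png

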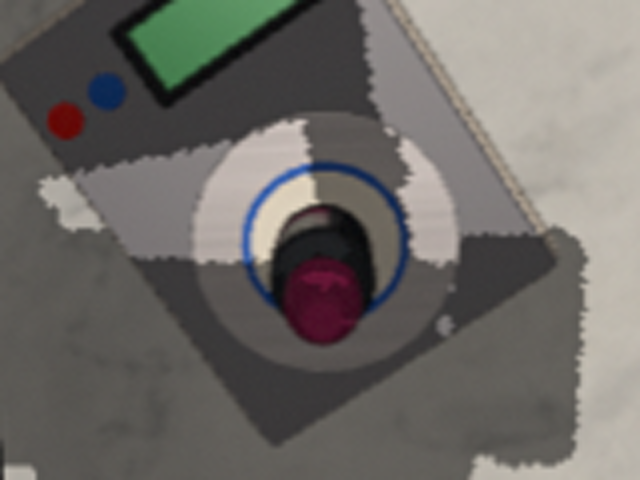

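The bottle stands upright with its foot in the middle of the ring: foot spans u≈273–375 against the ring's 245–408, and its top edge is at v≈205 against 170. It is within about 2 mm of centre and the gripper is clear.

```bash
python3 -c "
from cell import robot
print(robot.hand_in())"
```

```text
the job is handed in; nothing more can be done
None
```

The crimson-capped bottle was nudged into the blue ring, standing upright with its centre an estimated 0.5–4 mm from the pan's centre (limit 7 mm), and the job was handed in at about 11.5 s with the gripper clear; no verdict came back.

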